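# Pin a lower link onto its stub with a linchpin

## Task

Take the brass linchpin from the wooden pin rack and lock the link on the stub pin with it. The stub has turned, so its cross hole stands off to one side: feel for the hole with the pin's point, turn the stub upright with it, and press the pin straight down, without forcing it, until its head is fully home, its open ring on the side of the stub's free end. Then swing the sprung ring down over the stub's free end until it snaps shut under the point, let go, and leave the other things where they are.

Things in the scene. Friction and masses are not known exactly. Their poses are not given: they have to be found in the camera images.
- linchpin: Brass linchpin, 0.13 kg, upright in a rack hole. Head 12 (x) by 22 (y) by 32 mm tall, pinch its upper 20 mm; under it a shank 12 mm across, 44 mm long, its last 8 mm tapering to a flat 9 mm point. Origin: on the shank's axis at the head's underside, z up through the head, point at z = -44 mm. The steel ring's pivot runs along y at z = +8 mm; open, the ring lies out on the +x side.
- ring (a joint): The linchpin's sprung ring: 0 = open (out to the linchpin's +x, far end 7 degrees above level), growing as it swings down, 1.70 rad = shut, hanging along the shank with its far end just under the point. Over-centre spring: it stays open by itself, resists with up to 5 N at its far end, and past about 1.1 rad snaps shut by itself and stays shut.
- ring_end (a point): Middle of the ring's far end, 56 mm from its pivot. The ring is of 4.5 mm steel wire, 58 mm wide outside, 49 mm inside.
- hole (a point): Where the upper mouth of the stub's cross hole (13.5 mm across, straight through) has its centre once the stub is turned upright, 132 mm above the table; the linchpin's origin comes here when fully home. x: level along the stub to its free end, 16 mm from here; y: level across the stub; z: up. At the start the stub is turned, so the mouth lies 4 to 8 mm from here to one side along y.
- hitch_stand: Fixed stand: green cheek plate, steel base. In it the level steel stub (28 mm across, axis 120 mm up) turns about its x axis under some 6 N at its surface and stays as left. On the stub the red link end; its eye (53 mm across) begins 13 mm to -x of the hole. Origin on the table under the hole, x along the stub to its free end. All of it is below 147 mm; beyond the free end all is open.
- pin_rack: Fixed hardwood pin rack, 60 mm (x) by 184 mm (y) by 70 mm tall, with three 15 mm holes in a row along y, 62 mm apart. Origin: centre of its underside.
- clevis_pin: Steel clevis pin in the rack, round flat head 22 mm across and 7 mm tall, 12 mm shank. Origin at the underside of the head. Leave alone.
- hitch_pin: Pin with a red T-handle 32 mm tall in the rack, 13 mm dark shank. Origin at the underside of its flange. Leave alone.
- tea_bottle: Amber drink bottle, 66 mm across, 210 mm tall, white cap; origin under its centre. Leave alone.
- grease_tin: Blue tin, 84 mm across, 70 mm tall; origin under its centre. Leave alone.
- hammer: Hammer lying at the left of the bench; origin under its middle. Leave alone.
- wrench: Wrench lying at the right of the bench; origin under its middle. Leave alone.
- spacer: Loose steel spacer ring lying on the table in front of the robot, 48 mm across, 9 mm tall; origin under its centre. Leave alone.
- ball_face (a point): Centre of the face of the link's steel ball, on the stub's axis. At rest it stands 1.2 mm over the hole's -x edge, held by a stiff wave washer (6 N per mm); the pin's taper wedges it back and the shank then rubs on it, so pressing home takes 5 to 12 N downward. Enter about 0.5 mm to +x of the hole's axis. More than some 20 N is forcing it: ease up and rock it across (y).

How it is judged:
On the way:
1. the linchpin is fully home in the cross hole, its ring still open on the side of the stub's free end (z of linchpin in the frame of hole below 0.0025 m and horizontal distance between linchpin and hole below 0.003 m and angle between linchpin's own z axis and vertical below 0.15 rad and x of ring_end in the frame of hole above 0.045 m and value of joint ring below 0.6 rad), for 0.2 s.
At the end, for the whole second after the job is handed in: The linchpin's head is home on the stub (origin within 2.5 mm in height, 3 mm sideways of the hole's upright mouth), upright within 0.15 rad, its x axis within 0.4 rad of the stub's line, the ring snapped shut (joint above 1.6 rad), all at rest and let go (z of linchpin in the frame of hole between -0.003 and 0.0025 m and horizontal distance between linchpin and hole below 0.003 m and angle between linchpin's own z axis and vertical below 0.15 rad and angle between the x axis of linchpin and the x axis of hole, either way round below 0.4 rad and value of joint ring above 1.6 rad and linear speed of linchpin below 0.01 m/s); the robot touches nothing.
It fails at once if the linchpin is forced against the hitch stand with more than 60 N of contact force in all (contact force between linchpin and hitch_stand above 60 N).
It fails at once if another thing is moved more than 30 mm (distance of any of clevis_pin, hitch_pin, tea_bottle, grease_tin, hammer, wrench, spacer from where it was at the start of the episode above 0.03 m).
It also fails if it takes over 72 s, if anything falls off the work surface, if the arm or the gripper's body presses on something with over 40 N, if the wrist force passes 120 N, or if a joint passes its speed limit or range.

## Robot

A 6-joint arm with a two-finger parallel gripper is mounted at the origin on the work surface. World frame = base frame: x ahead of the robot, y to its left, z up, the work surface at z = 0. Lengths are in m, angles in rad, forces in N, time in s.
With the tool pointing down it reaches from about 0.25 to 0.725 m from the base axis. Payload 4 kg.
Tool frame: the origin (TCP) lies where the fingers leave the gripper's body, on its centre line; the fingertips stand 73 mm ahead of it and the grasp point (between the pads) lies 54 mm ahead of it (bot.tips_ahead is the z of the fingertips in the tool frame, in m); z points along the fingers, y is the direction in which the jaws open and shut (so a half turn about z gives the same grasp; the last joint's range is limited). The gripper opens to 85 mm and grips with 20 to 120 N. Pads are 22 mm wide; open, the fingers measure 114 mm over their backs; the gripper's body (76 mm by 85 mm) begins 54 mm behind the grasp point. The pads swing forward as they close: fully open they stand 13 mm farther back than shut.
Start: joints at [-1.275, 0.241, 0.005, 1.335, 0, 1.571], TCP at [0.146, -0.478, 0.304] pointing down, gripper open.
Joint ranges: [-2.72, 2.72], [-1.05, 1.87], [-1.09, 1.28], [-1.99, 2.15], [-1.42, 1.44], [-3.14, 3.14]. Speed limits (rad/s): [2.79, 2.79, 3.14, 3.14, 3.14, 3.14].

## Interface

Orientations are given as a unit quaternion [x, y, z, w].
In Python, from workcell import readout, camera, get_calibration, order, bot gives the robot as it stands.
- The arm moves only by the tool send_rows, never from a script. Its argument "moves" is a list of rows, each a list of 3 entries, a list of its own where there are three numbers: the shift along the tool's x, y, z in mm, then the turn, a rotation vector about the tool's x, y, z in rad, then the finger opening in mm, from 0 to 85.4. In form: [[[dx, dy, dz], [ax, ay, az], grip], ...]. A call has 1 to 12 rows; each row is the pose to reach, as a shift and turn from the pose measured when the call began, along the tool's axes at that moment; what a row does not reach only later rows make up. A row lasts 1/12 s, in which the tool goes at most 41.7 mm and 7.16 degrees, less where a joint would pass 70% of its speed; a pose out of reach is approached as far as the arm can. A call with a gripper value outside its range is refused whole. The fingers move at their own pace and stop on an object; the grip force is fixed at half the most. Time passes only in rows, so rows that repeat a pose let the fingers close. It gives the time, the measured TCP pose, the force and the opening at its end, in the units of the state.
- readout.get_obs(): the state, without advancing time (a new reading comes with each control period).
- camera(name): name is "scene" or "top"; returns the picture (420x560x3 uint8, red, green, blue); there is no depth.
- get_calibration(name): a dict with "fx", "fy", "cx", "cy" (pixels), "R" (3x3) and "t" (3): a world point X has camera coordinates R X + t. Camera axes: x right, y down, z forward; pixel columns grow to the right and rows downward; lengths in m; the calibration is good to about 2 mm. A picture is of the moment at which its call begins. get_calibration takes no time and is no camera call.
- order.job_done(): hands the job in, once; it reports no verdict.
The state is a dict: "clock": time; "joint_pos": joint angles; "joint_vel": joint speeds; "tau": joint torques, N m; "eef_pos": TCP position; "tool_rot": TCP orientation; "ft_force": force on the tool from outside, world axes, zero at the start; "ft_torque": the same for the moment, N m; "grip_width": finger opening in m.
Only numpy, scipy, OpenCV 4.12 (cv2) and the standard library are available. Lean on these libraries where they do the work, as an engineer would, in place of code of your own. Each camera call takes 0.05 s, during which the arm holds its last target. There are 200 camera calls.

## Working session

There is one attempt and no reset: what is moved stays moved. The work goes in short steps, Python scripts to look and compute and a tool call to move; the robot and the scene stay as the last step left them, time stands still between calls to the robot, and variables do not carry over. Pictures are saved under pics/ and viewed, about 8 in all and at most 12, crops included, and the job is handed in when it is done.

Besides the shell and the picture viewer there is one more tool, called as name(argument=value, ...) on one line, values as JSON. send_rows: Moves the arm, as the interface text tells. Its arguments: {"type":"object","properties":{"moves":{"type":"array","items":{"type":"array"}}},"required":["moves"]}

```bash
ls; mkdir -p pics; python3 - <<'E'
from workcell import readout,camera,get_calibration,bot
import cv2,numpy as np
o=readout.get_obs();print(o)
for n in("scene","top"):
    im=camera(n);cv2.imwrite(f"pics/{n}0.png",im[:,:,::-1]);np.save(f"pics/{n}0.npy",im)
    print(get_calibration(n))
print([a for a in dir(bot) if a[0]!='_'])
E
```

```text
pics
{'clock': 0.0, 'joint_pos': array([-1.27500364e+00,  2.41417546e-01,  3.72339730e-03,  1.33517445e+00,
        2.52023324e-05,  1.57081906e+00]), 'joint_vel': array([-0.00034269,  0.00115516, -0.00204402,  0.00089642, -0.00021796,
        0.00125278]), 'tau': array([-8.14025498e-05, -3.72321618e+01,  2.52406472e+01,  1.69717212e-02,
        8.64186700e-05, -2.70907350e-07]), 'eef_pos': array([ 0.14561705, -0.47783239,  0.30301018]), 'tool_rot': array([ 9.89084402e-01,  1.47346432e-01, -1.40230978e-04, -1.02668148e-03]), 'ft_force': array([-0.233337  ,  0.46101236, -0.19197245]), 'ft_torque': array([ 0.02963377,  0.02405999, -0.0496717 ]), 'grip_width': 0.08538394655293974}
{'fx': 408.9853638103997, 'fy': 408.9853638103997, 'cx': 281.2272589846855, 'cy': 212.91177706114965, 'R': array([[-0.30726691,  0.95156267,  0.01074854],
       [ 0.56857107,  0.19262983, -0.7997629 ],
       [-0.76309501, -0.23962936, -0.60021977]]), 't': array([ 0.14101262, -0.21243634,  1.58471942])}
{'fx': 518.173246248208, 'fy': 518.173246248208, 'cx': 277.3827208823546, 'cy': 213.54683600221549, 'R': array([[ 0.01675348, -0.9998503 ,  0.00432373],
       [-0.99709892, -0.0170282 , -0.07418743],
       [ 0.07424995, -0.00306829, -0.99723494]]), 't': array([-0.01306757,  0.53171559,  1.28790406])}
['Unreachable', 'tips_ahead']
```

View pics/scene0.png

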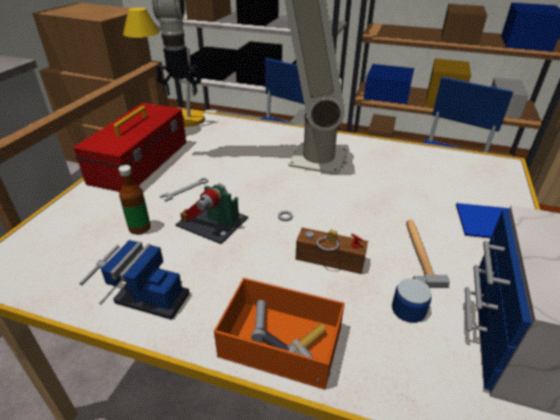

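View pics/top0.png

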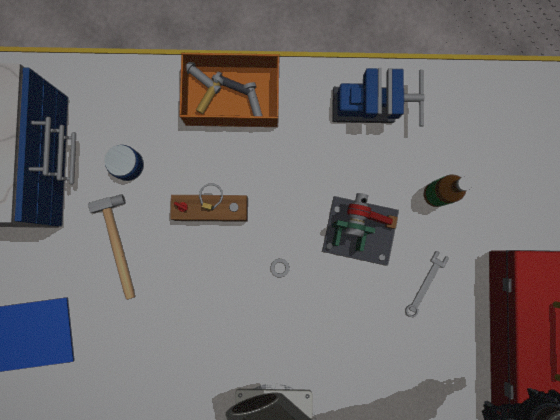

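Scene view: rack at (332,248), with the brass head at (333,237), and the stand at (212,212). Top view: linchpin head at (207,206), with its ring out toward world +x, and stub free end at (362,197) pointing roughly +x. I'll enlarge both areas.

```bash
python3 - <<'E'
import cv2,numpy as np
s=np.load("pics/scene0.npy")[:,:,::-1];t=np.load("pics/top0.npy")[:,:,::-1]
def c(im,x,y,w,h):return cv2.resize(im[y:y+h,x:x+w],(400,300),interpolation=cv2.INTER_CUBIC)
a=np.vstack([np.hstack([c(t,165,175,88,66),c(t,316,186,88,66)]),np.hstack([c(s,290,220,80,60),c(s,175,180,80,60)])])
cv2.imwrite("pics/crop0.png",a)
E
```

```text
(no output)
```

View pics/crop0.png

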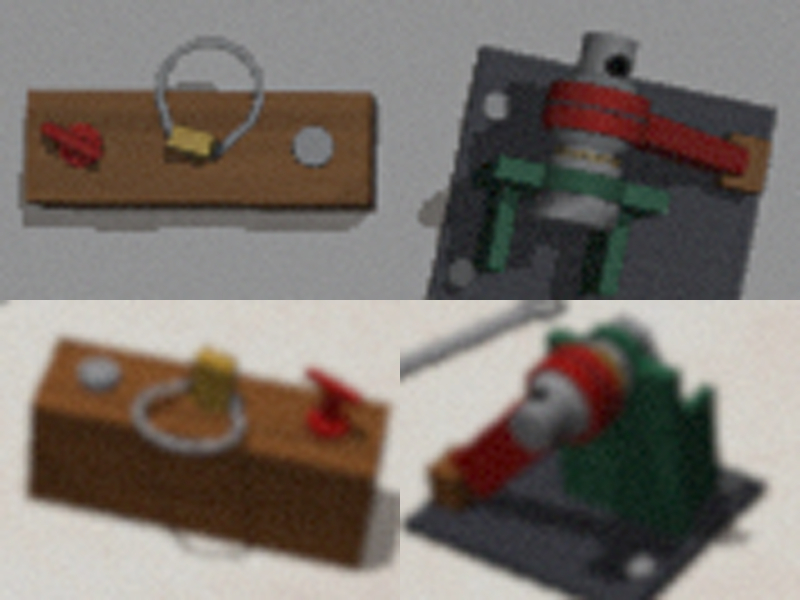

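```bash
cat > h.py <<'E'
import numpy as np,cv2
from scipy.spatial.transform import Rotation as Rn
from workcell import readout,camera,get_calibration
C={n:get_calibration(n) for n in("scene","top")}
def proj(n,X):
    c=C[n];p=np.atleast_2d(X)@c["R"].T+c["t"];return p[:,:2]/p[:,2:]*[c["fx"],c["fy"]]+[c["cx"],c["cy"]]
def ray(n,uv):
    c=C[n];u,v=uv;d=c["R"].T@[(u-c["cx"])/c["fx"],(v-c["cy"])/c["fy"],1];return -c["R"].T@c["t"],d
def plane(n,uv,z):
    o,d=ray(n,uv);return o+d*(z-o[2])/d[2]
def tri(a,b):
    o1,d1=ray("top",a);o2,d2=ray("scene",b)
    s=np.linalg.lstsq(np.c_[d1,-d2],o2-o1,rcond=None)[0]
    p,q=o1+s[0]*d1,o2+s[1]*d2;return (p+q)/2,np.linalg.norm(p-q)
def togo(P,yaw=None):
    "shift in tool mm for TCP to reach P"
    o=readout.get_obs();R=Rn.from_quat(o["tool_rot"]);return R.inv().apply(np.array(P)-o["eef_pos"])*1e3
E
python3 - <<'E'
from h import *
t=np.load("pics/top0.npy");s=np.load("pics/scene0.npy")
def comp(n,im,lo,hi,box):
    x,y,w,h=box;hsv=cv2.cvtColor(im,cv2.COLOR_RGB2HSV)[y:y+h,x:x+w]
    m=cv2.inRange(hsv,lo,hi);k,l,st,ce=cv2.connectedComponentsWithStats(m)
    i=1+st[1:,4].argmax();r=cv2.minAreaRect(np.argwhere(l==i)[:,::-1].astype(np.float32))
    print(n,st[i]+[x,y,0,0,0],ce[i]+[x,y],"rect",r[0][0]+x,r[0][1]+y,r[1:]);return ce[i]+[x,y]
for n in C: print(n,"cam",-C[n]["R"].T@C[n]["t"])
a=comp("top brass",t,(20,110,90),(32,255,255),(195,190,25,30))
b=comp("scene brass",s,(20,110,80),(32,255,255),(322,225,25,25))
print("brass tri",tri(a,b))
# rack top corners (top view crop px)
f=lambda x,y:(x/4.545+165,y/4.545+175)
for p in[(27,92),(375,95),(375,206),(27,200)]:print("rack corner",plane("top",f(*p),.07))
print("clevis",plane("top",f(313,147),.077))
g=lambda x,y:((x-400)/4.545+316,y/4.545+186)
for p in[(480,47),(775,107),(430,295),(745,300)]:print("plate",plane("top",g(*p),.01))
print("holemouth top",plane("top",g(616,65),.131))
k=lambda x,y:((x-400)/5+175,(y-300)/5+180)
print("hole tri",tri(g(616,65),k(540,396)))
print("stub end L/R",plane("top",g(583,35),.12),plane("top",g(638,42),.12))
print("stub at link L/R",plane("top",g(579,78),.12),plane("top",g(634,85),.12))
E
```

```text
scene cam [1.37340515 0.28648454 0.77976555]
top cam [ 4.34765155e-01 -5.97925590e-05  1.32384605e+00]
top brass [202 203  10   6  41] [206.46341463 205.3902439 ] rect 206.41176414489746 205.35294151306152 ((8.731282234191895, 4.365641117095947), 14.03624439239502)
scene brass [329 230   7  12  46] [331.93478261 235.02173913] rect 332.0 235.50000095367432 ((5.687368392944336, 10.394155502319336), 11.309932708740234)
brass tri (array([0.54340385, 0.16640287, 0.08793933]), np.float64(0.0004936172084504537))
rack corner [0.56831319 0.2555208  0.07      ]
rack corner [0.56990534 0.06944825 0.07      ]
rack corner [0.51041629 0.06819697 0.07      ]
rack corner [0.51046343 0.25367016 0.07      ]
clevis [0.54082213 0.10139611 0.077     ]
plate [ 0.57902757 -0.14670768  0.01      ]
plate [ 0.54808032 -0.31234829  0.01      ]
plate [ 0.43977605 -0.12007375  0.01      ]
plate [ 0.43994068 -0.29556218  0.01      ]
holemouth top [ 0.55772043 -0.20256122  0.131     ]
hole tri (array([ 0.55669646, -0.20008334,  0.12974516]), np.float64(0.00574534807852583))
stub end L/R [ 0.57406722 -0.18737545  0.12      ] [ 0.57093455 -0.21569797  0.12      ]
stub at link L/R [ 0.55181779 -0.18544079  0.12      ] [ 0.54869208 -0.21372478  0.12      ]
```

```bash
python3 - <<'E'
from h import *
t=np.load("pics/top0.npy")
f=lambda x,y:(x/4.545+165,y/4.545+175)
c=plane("top",f(210,97),.0815);e=plane("top",f(211,38),.085)
for O in([.5405,.1625],):
    for q in(c,e): d=q[:2]-O;print("ring",q,d,np.arctan2(d[1],d[0]))
P=[.5405,.1625]
for yaw in(-.25,-.15,0):
  x=np.array([np.cos(yaw),np.sin(yaw)]);y=np.array([-x[1],x[0]])
  for z in(.102,.07):
    print(yaw,z,[(np.round((proj("top",[*(np.array(P)+sx*6e-3*x+sy*11e-3*y),z])[0]-[165,175])*4.545)).tolist() for sx,sy in((1,1),(1,-1),(-1,-1),(-1,1))])
R=Rn.from_quat(readout.get_obs()["tool_rot"]);print(R.as_matrix().round(3))
print("togo over pin",togo([.5405,.1625,.25]),togo([.5405,.1625,.160]))
g=t[188:214,352:374].mean(2).astype(int);print(g)
E
```

```text
ring [0.56609466 0.15620294 0.0815    ] [ 0.02559466 -0.00629706] -0.24123876342535952
ring [0.59712797 0.15605706 0.085     ] [ 0.05662797 -0.00644294] -0.11328948810792475
-0.25 0.102 [[175.0, 125.0], [215.0, 136.0], [209.0, 158.0], [168.0, 147.0]]
-0.25 0.07 [[183.0, 131.0], [222.0, 141.0], [216.0, 163.0], [177.0, 152.0]]
-0.15 0.102 [[173.0, 127.0], [215.0, 134.0], [211.0, 156.0], [169.0, 149.0]]
-0.15 0.07 [[181.0, 132.0], [222.0, 139.0], [218.0, 161.0], [177.0, 154.0]]
0 0.102 [[171.0, 130.0], [213.0, 130.0], [213.0, 153.0], [170.0, 153.0]]
0 0.07 [[179.0, 135.0], [220.0, 136.0], [220.0, 158.0], [179.0, 158.0]]
[[ 0.957  0.292 -0.001]
 [ 0.292 -0.957  0.002]
 [ 0.    -0.002 -1.   ]]
togo over pin [ 564.39298181 -497.35053801   54.05460271] [ 564.39175613 -497.18162632  144.0544442 ]
[[144 142 145 144 141 146 142 145 144 146 143 146 144 143 144 146 144 144
  145 147 144 144]
 [143 144 142 146 143 145 144 145 147 143 144 146 145 145 144 145 147 142
  143 145 147 141]
 [145 146 146 144 146 144 146 145 144 147 144 145 142 143 144 146 145 142
  143 145 144 145]
 [144 141 144 145 143
[... 1418 characters left out ...]
5  62  67  73  72  76  54  57
   60  59  56  57]
 [ 39  44  51  51  52  54  56  64  59  64  61  58  62  55  60  54  51  54
   57  59  59  59]
 [ 48  51  51  52  56  57  55  61  61  64  61  59  57  63  54  63  53  45
   47  51  58  63]
 [ 37  48  52  49  56  62  54  64  57  57  66  65  59  58  50  53  55  50
   45  54  61  58]
 [ 40  51  55  49  56  63  62  63  56  54  61  52  58  56  53  52  51  44
   46  55  65  58]
 [ 46  50  48  53  52  60  59  60  64  66  58  42  55  57  54  55  50  49
   40  47  50  47]
 [ 48  49  50  50  55  56  60  57  67  59  62  59  52  57  51  57  52  44
   36  54  55  49]
 [ 40  49  49  51  57  59  57  63  67  59  64  59  53  54  49  53  44  42
   42  42  45  53]]
```

send_rows(moves=[[[564,-497,20],[0,0,0.5],50],[[564,-497,20],[0,0,0.5],50],[[564,-497,20],[0,0,0.5],50],[[564,-497,20],[0,0,0.5],50],[[564,-497,20],[0,0,0.5],50],[[564,-497,20],[0,0,0.5],50],[[564,-497,20],[0,0,0.5],50],[[564,-497,20],[0,0,0.5],50],[[564,-497,20],[0,0,0.5],50],[[564,-497,20],[0,0,0.5],50],[[564,-497,20],[0,0,0.5],50],[[564,-497,20],[0,0,0.5],50]])

```text
clock: 1.1
eef_pos: [0.3988, -0.0729, 0.291]
tool_rot: [0.996, -0.093, -0.0, -0.005]
ft_force: [-0.7, -1.4, 0.9]
grip_width: 0.0498
```

send_rows(moves=[[[95.5,-257.8,50],[0,0,0.02],50],[[95.5,-257.8,50],[0,0,0.02],50],[[95.5,-257.8,60],[0,0,0.02],50],[[95.5,-257.8,80],[0,0,0.02],50],[[95.5,-257.8,95],[0,0,0.02],50],[[95.5,-257.8,95],[0,0,0.02],50],[[95.5,-257.8,95],[0,0,0.02],50],[[95.5,-257.8,95],[0,0,0.02],50],[[95.5,-257.8,95],[0,0,0.02],50]])

```text
clock: 1.85
eef_pos: [0.4837, -0.0661, 0.2222]
tool_rot: [0.997, -0.077, 0.0, -0.021]
ft_force: [0.7, 0.1, 1.1]
grip_width: 0.0501
```

```bash
python3 - <<'E'
from h import *
o=readout.get_obs();print(o["eef_pos"],Rn.from_quat(o["tool_rot"]).as_matrix().round(4).tolist(),o["joint_vel"].round(3),togo([.5405,.1625,.159]),o["ft_force"])
t=camera("top");s=camera("scene")
c=lambda im,x,y:cv2.resize(im[y:y+75,x:x+100],(400,300),interpolation=cv2.INTER_CUBIC)
cv2.imwrite("pics/g1.png",np.hstack([c(t,160,160),c(s,285,195)])[:,:,::-1])
E
```

```text
[ 0.48367233 -0.06607141  0.22219775] [[0.9881, -0.1537, 0.0032], [-0.1537, -0.9873, 0.0413], [-0.0032, -0.0413, -0.9991]] [ 0.01   0.143  0.04  -0.111  0.002 -0.   ] [  21.22430813 -231.77914717   72.77489259] [0.66000016 0.05452095 1.13232119]
```

View pics/g1.png

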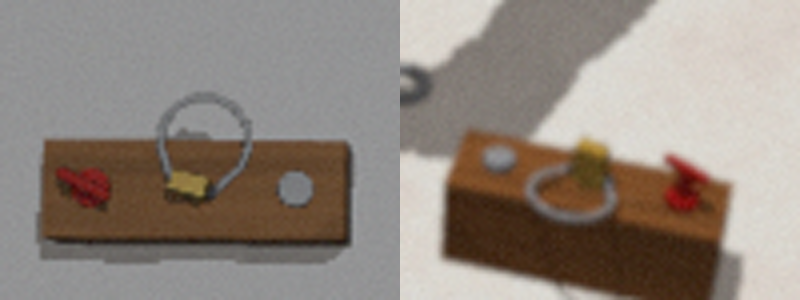

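The view shows the rack undisturbed, but the arm stopped short: y barely changed. I'll check the joints.

```bash
python3 - <<'E'
from h import *
o=readout.get_obs();print(o["joint_pos"],o["joint_vel"],o["eef_pos"],o["ft_force"],o["tau"],o["clock"])
E
```

```text
[-0.15521042  0.27223088 -0.17388113  1.12860742  0.04132064  3.14057329] [-5.14511104e-04 -2.56841405e-02  3.70052642e-03  2.38124922e-02
 -4.49143206e-05 -1.21981765e-03] [ 0.48349126 -0.06599707  0.2220762 ] [ 0.04105982 -0.0487247   0.15317256] [ 3.30044283e-02 -3.65374732e+01  2.36842275e+01 -2.27867500e-01
  1.39279668e-01 -4.77812171e-05] 1.95
```

send_rows(moves=[[[5,-20,0],[0,0,-0.12],50],[[10,-60,0],[0,0,-0.24],50],[[15,-100,5],[0,0,-0.36],50],[[21,-140,10],[0,0,-0.48],50],[[21,-180,15],[0,0,-0.6],50],[[21,-215,20],[0,0,-0.72],50],[[21,-233,25],[0,0,-0.84],50],[[21,-233,30],[0,0,-0.96],50],[[21,-233,31],[0,0,-1.08],50],[[21,-233,31],[0,0,-1.2],50],[[21,-233,31],[0,0,-1.32],50],[[21,-233,31],[0,0,-1.44],50]])

```text
clock: 2.95
eef_pos: [0.54, 0.1621, 0.2012]
tool_rot: [0.798, 0.602, 0.014, -0.016]
ft_force: [0.4, 0.6, -0.1]
grip_width: 0.0501
```

send_rows(moves=[[[0,0,0],[0,0,-0.12],50],[[0,0,0],[0,0,-0.24],50],[[0,0,0],[0,0,-0.36],50],[[0,0,0],[0,0,-0.48],50],[[0,0,0],[0,0,-0.6],50],[[0,0,0],[0,0,-0.72],50],[[0,0,0],[0,0,-0.84],50],[[0,0,0],[0,0,-0.96],50],[[0,0,0],[0,0,-1.08],50],[[0,0,0],[0,0,-1.2],50],[[0,0,0],[0,0,-1.32],50],[[0,0,0],[0,0,-1.44],50]])

```text
clock: 3.95
eef_pos: [0.54, 0.162, 0.2018]
tool_rot: [0.201, 0.979, 0.021, -0.002]
ft_force: [0.5, -0.3, -0.3]
grip_width: 0.0497
```

```bash
cat >> h.py <<'E'
def want(P,yaw,pitch=0):
    "shift mm and rotvec in tool axes to reach TCP P with tool down, tool x at yaw"
    o=readout.get_obs();R=Rn.from_quat(o["tool_rot"])
    T=Rn.from_euler("ZYX",[yaw,0,np.pi])*Rn.from_euler("y",pitch)
    print("pos",o["eef_pos"].round(4),"q7",o["joint_pos"].round(2),"f",o["ft_force"].round(1),"clk",round(o["clock"],2),"grip",round(o["grip_width"],4))
    print("shift",(R.inv().apply(np.array(P)-o["eef_pos"])*1e3).round(1),"rot",(R.inv()*T).as_rotvec().round(3))
E
python3 - <<'E'
from h import *
want([.5405,.1625,.190],np.pi-.2)
E
```

```text
pos [0.54   0.162  0.2018] q7 [ 0.28  0.42 -0.02  1.12  0.04  0.68] f [ 0.5 -0.3 -0.3] clk 3.95 grip 0.0497
shift [-0.4  0.2 11.8] rot [ 0.041 -0.009 -0.204]
```

send_rows(moves=[[[-0.4,0.2,11.8],[0.041,-0.009,-0.1],45],[[-0.4,0.2,11.8],[0.041,-0.009,-0.204],45],[[-0.4,0.2,11.8],[0.041,-0.009,-0.204],45],[[-0.4,0.2,11.8],[0.041,-0.009,-0.204],45]])

```text
clock: 4.28
eef_pos: [0.5405, 0.1625, 0.1905]
tool_rot: [0.101, 0.995, 0.0, 0.0]
ft_force: [0.4, 0.4, 0.2]
grip_width: 0.0449
```

```bash
python3 - <<'E'
from h import *
want([.5405,.1625,.158],np.pi-.2)
E
```

```text
pos [0.5405 0.1625 0.1905] q7 [ 0.29  0.44 -0.02  1.12  0.    0.49] f [0.4 0.4 0.2] clk 4.28 grip 0.0449
shift [-0.   0.  32.5] rot [ 0.     0.    -0.003]
```

send_rows(moves=[[[0,0,16],[0,0,0],45],[[0,0,32],[0,0,0],45],[[0,0,32.5],[0,0,0],45],[[0,0,32.5],[0,0,0],20],[[0,0,32.5],[0,0,0],12],[[0,0,32.5],[0,0,0],12],[[0,0,32.5],[0,0,0],12],[[0,0,32.5],[0,0,0],12],[[0,0,32.5],[0,0,0],12]])

```text
clock: 5.03
eef_pos: [0.5412, 0.1632, 0.1592]
tool_rot: [0.101, 0.995, 0.001, 0.001]
ft_force: [-0.5, 4.2, 3.8]
grip_width: 0.0203
```

send_rows(moves=[[[0,0,0],[0,0,0],8],[[0,0,-15],[0,0,0],8],[[0,0,-35],[0,0,0],8],[[0,0,-60],[0,0,0],8],[[0,0,-90],[0,0,0],8],[[0,0,-110],[0,0,0],8],[[0,0,-110],[0,0,0],8],[[0,0,-110],[0,0,0],8]])

```text
clock: 5.7
eef_pos: [0.5413, 0.1625, 0.2698]
tool_rot: [0.101, 0.995, 0.001, 0.002]
ft_force: [-0.7, 0.3, -2.3]
grip_width: 0.02
```

```bash
python3 - <<'E'
from h import *
want([.5405,.1625,.158],np.pi-.2)
t=camera("top");s=camera("scene")
c=lambda im,x,y:cv2.resize(im[y:y+75,x:x+100],(400,300),interpolation=cv2.INTER_CUBIC)
p=proj("scene",[.54,.1625,.23])[0].astype(int)
cv2.imwrite("pics/g2.png",np.hstack([c(t,160,150),c(s,p[0]-50,p[1]-35)])[:,:,::-1])
E
```

```text
pos [0.5413 0.1625 0.2698] q7 [ 0.29  0.38  0.11  1.3  -0.    0.49] f [-0.7  0.3 -2.3] clk 5.7 grip 0.02
shift [  1.2  -0.4 111.8] rot [ 0.002  0.004 -0.003]
```

View pics/g2.png

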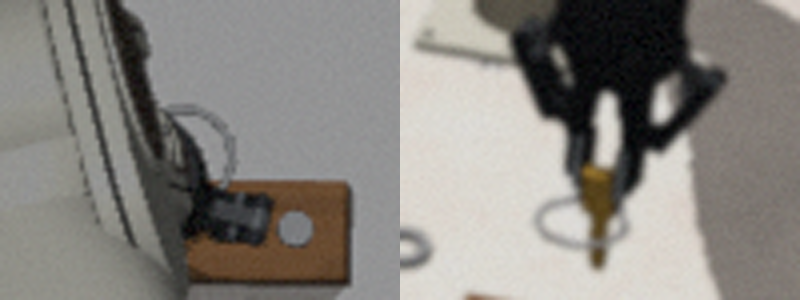

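Pin is held upright between the pads at scene-crop (597,215), with the ring open toward +x. Moving above the stub.

send_rows(moves=[[[-5,-20,-20],[0,0,0],8],[[-15,-60,-20],[0,0,0],8],[[-25,-100,-20],[0,0,0],8],[[-35,-140,-20],[0,0,0],8],[[-45,-180,-20],[0,0,0],8],[[-55,-220,-20],[0,0,0],8],[[-65,-260,-20],[0,0,0],8],[[-75,-300,-20],[0,0,-0.01],8],[[-83,-335,-20],[0,0,-0.01],8],[[-88.7,-354.5,-20],[0,0,-0.01],8],[[-88.7,-354.5,-20],[0,0,-0.01],8],[[-88.7,-354.5,-20],[0,0,-0.01],8]])

```text
clock: 6.8
eef_pos: [0.5544, -0.204, 0.2847]
tool_rot: [0.098, 0.995, 0.001, -0.003]
ft_force: [-0.3, 0.5, -2.2]
grip_width: 0.0203
```

```bash
python3 - <<'E'
from h import *
m=plane("top",(363.6,200.1),.1305);print("mouth",m)
want([m[0],m[1],.285],np.pi-.187)
s=camera("scene");np.save("pics/s3.npy",s)
p=proj("scene",[.557,-.2,.14])[0];print(p)
x,y=int(p[0])-40,int(p[1])-35;print("crop origin",x,y)
cv2.imwrite("pics/g3.png",cv2.resize(s[y:y+60,x:x+80],(800,600),interpolation=cv2.INTER_CUBIC)[:,:,::-1])
E
```

```text
mouth [ 0.55824359 -0.20281837  0.1305    ]
pos [ 0.5544 -0.204   0.2847] q7 [-0.35  0.43  0.23  1.37  0.   -0.16] f [-0.3  0.5 -2.2] clk 6.8 grip 0.0203
shift [-3.6  1.9 -0.3] rot [ 0.001 -0.005 -0.009]
[201.53098217 196.0819926 ]
crop origin 161 161
```

View pics/g3.png

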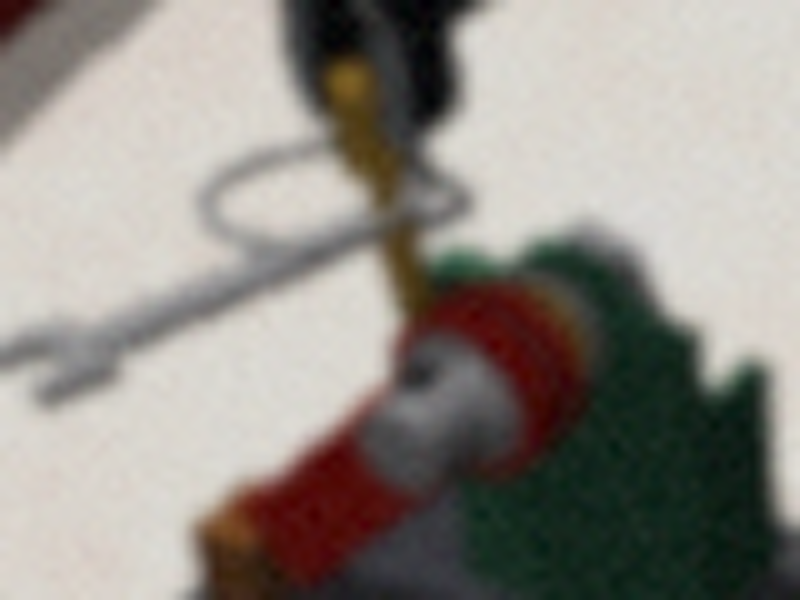

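```bash
python3 - <<'E'
from h import *
o=readout.get_obs();R=Rn.from_quat(o["tool_rot"]);P=o["eef_pos"]
for d in(.0572,.0892,.1332): 
    X=P+R.apply([0,0,d]);print(d,X,"crop",((proj("scene",X)[0]-161)*10+5).round(0))
yaw=-.187;ax=np.array([np.cos(yaw),np.sin(yaw),0]);ay=np.array([-ax[1],ax[0],0])
H=np.array([.557,-.1987,.12])
for nm,X in(("endface",H+.016*ax),("end top",H+.016*ax+[0,0,.014]),("hole up",H+[0,0,.0125]),("mouth -5",H-.005*ay+[0,0,.0115]),("mouth -7",H-.007*ay+[0,0,.0105])):print(nm,((proj("scene",X)[0]-161)*10+5).round())
s=np.load("pics/s3.npy").mean(2).astype(int);print(s[190:212,196:216])
E
```

```text
0.0572 [ 0.55430531 -0.20266325  0.22789178] crop [370.  72.]
0.0892 [ 0.55416438 -0.20259854  0.19589215] crop [384. 176.]
0.1332 [ 0.55397059 -0.20250958  0.15189267] crop [402. 312.]
endface [386. 445.]
end top [381. 404.]
hole up [417. 379.]
mouth -5 [403. 377.]
mouth -7 [398. 378.]
[[211 215 208 179 127  77  52  42  37  32  33  31  33  36  37  43  46  46
   59  63]
 [216 212 211 190 142  78  48  36  35  33  33  35  39  30  34  33  33  43
   45  49]
 [212 213 212 197 164 101  52  41  34  36  36  38  25  33  36  38  34  36
   45  51]
 [212 212 213 202 169 102  55  47  41  44  42  36  37  36  35  37  36  32
   38  38]
 [214 213 210 192 150  88  59  55  60  59  56  49  41  37  40  36  35  37
   34  36]
 [214 213 208 179 128  73  67  70  75  73  72  68  57  43  27  35  33  30
   40  29]
 [214 214 208 177 115  73  70  74  80  85  88  87  83  58  42  41  29  34
   33  37]
 [213 215 206 177 113  70  57  64  70  92 104 107 106  84  60  40  30  34
   32  33]
 [213 212 203 170 102  59  48  47  75  98 115 119 118  96  79  58  41  28
   32  27]
 [211 196 175 139  95  69  60  69  91 116 118 1
[... 358 characters left out ...]
  57  43
   29  18]
 [ 62  64  71  74  73  82  89  93  88  77  65  60  53  57  61  53  52  40
   29  24]
 [ 49  67  73  71  72  77  77  81  72  62  55  50  46  49  54  55  49  39
   29  23]
 [ 43  56  66  73  71  68  69  68  65  60  47  44  38  46  49  47  36  33
   28  30]
 [ 39  49  57  65  69  71  75  69  61  49  36  36  33  41  37  34  33  29
   35  27]
 [ 36  43  51  59  64  71  64  65  58  43  34  31  32  30  33  35  29  27
   23  27]
 [ 35  36  40  46  55  58  64  55  50  42  41  33  31  35  33  30  31  32
   24  26]
 [ 33  33  34  39  45  48  51  52  46  49  49  38  33  37  29  31  27  28
   24  25]
 [ 31  32  38  38  37  39  43  47  49  58  46  41  33  36  33  32  29  25
   23  30]]
```

Pin tip at scene-crop (410,310) and the mouth's dark spot at about (420,373). The stub's end face and the pin tip share roughly the same camera bias, so I'll use the top-view mouth. Lowering to just above it.

send_rows(moves=[[[-4.1,1.9,5],[0.001,-0.005,-0.009],8],[[-4.1,1.9,10],[0.001,-0.005,-0.009],8],[[-4.1,1.9,14],[0.001,-0.005,-0.009],8],[[-4.1,1.9,14],[0.001,-0.005,-0.009],8],[[-4.1,1.9,14],[0.001,-0.005,-0.009],8]])

```text
clock: 7.27
eef_pos: [0.5588, -0.2008, 0.2705]
tool_rot: [0.092, 0.996, 0.0, -0.0]
ft_force: [-0.7, 0.5, -1.9]
grip_width: 0.0205
```

```bash
cat >> h.py <<'E'
H0=np.array([.5590,-.1984]);Y=-.187;AX=np.array([np.cos(Y),np.sin(Y)]);AY=np.array([-AX[1],AX[0]])
def st(hx,hy,hz,H=H0):
    "pin origin in hole frame now + shift to want pin origin (hx,hy,hz) mm in hole frame"
    o=readout.get_obs();R=Rn.from_quat(o["tool_rot"]);X=o["eef_pos"]+R.apply([0,0,.0892]);d=X[:2]-H
    print("pin in hole",np.round([d@AX*1e3,d@AY*1e3,(X[2]-.132)*1e3],2))
    Q=H+AX*hx/1e3+AY*hy/1e3;want([Q[0],Q[1],.132+.0892+hz/1e3],np.pi+Y)
E
python3 - <<'E'
from h import *
st(.5,-4.5,49)
E
```

```text
pin in hole [ 0.11 -2.34 49.32]
pos [ 0.5588 -0.2008  0.2705] q7 [-0.34  0.44  0.21  1.34  0.   -0.16] f [-0.7  0.5 -1.9] clk 7.27 grip 0.0205
shift [-0.3 -2.1  0.3] rot [ 0.    -0.001  0.003]
```

send_rows(moves=[[[-0.3,-2.1,0],[0,-0.001,0.003],8],[[-0.3,-2.1,0],[0,-0.001,0.003],8],[[-0.3,-2.1,1],[0,-0.001,0.003],8],[[-0.3,-2.1,2],[0,-0.001,0.003],8],[[-0.3,-2.1,3],[0,-0.001,0.003],8],[[-0.3,-2.1,4],[0,-0.001,0.003],8],[[-0.3,-2.1,5],[0,-0.001,0.003],8],[[-0.3,-2.1,6],[0,-0.001,0.003],8],[[-0.3,-2.1,6],[0,-0.001,0.003],8]])

```text
clock: 8.02
eef_pos: [0.5585, -0.2028, 0.2642]
tool_rot: [0.093, 0.996, 0.0, -0.0]
ft_force: [-0.3, 0.5, -1.7]
grip_width: 0.0201
```

```bash
python3 - <<'E'
from h import *
st(.5,-4.5,41)
E
```

```text
pin in hole [ 0.3  -4.42 42.98]
pos [ 0.5585 -0.2028  0.2642] q7 [-0.35  0.45  0.2   1.32  0.   -0.16] f [-0.3  0.5 -1.7] clk 8.02 grip 0.0201
shift [-0.2 -0.   2. ] rot [ 0.    -0.001  0.   ]
```

send_rows(moves=[[[-0.2,0,1],[0,0,0],8],[[-0.2,0,1.7],[0,0,0],8],[[-0.2,0,2.4],[0,0,0],8],[[-0.2,0,3],[0,0,0],8],[[-0.2,0,3],[0,0,0],8]])

```text
clock: 8.43
eef_pos: [0.5587, -0.2029, 0.2611]
tool_rot: [0.093, 0.996, 0.0, -0.0]
ft_force: [-0.3, -0.5, -1.7]
grip_width: 0.0203
```

```bash
python3 - <<'E'
from h import *
st(.5,-4.5,38)
E
```

```text
pin in hole [ 0.5  -4.43 39.87]
pos [ 0.5587 -0.2029  0.2611] q7 [-0.35  0.45  0.19  1.31  0.   -0.16] f [-0.3 -0.5 -1.7] clk 8.43 grip 0.0203
shift [ 0.  -0.   1.9] rot [ 0.    -0.001  0.   ]
```

send_rows(moves=[[[0,0,0.7],[0,0,0],8],[[0,0,1.4],[0,0,0],8],[[0,0,2],[0,0,0],8],[[0,0,2],[0,0,0],8]])

```text
clock: 8.77
eef_pos: [0.5587, -0.2029, 0.2589]
tool_rot: [0.093, 0.996, 0.0, -0.0]
ft_force: [1.0, 0.9, -1.3]
grip_width: 0.0201
```

send_rows(moves=[[[0,0.5,0],[0,0,0],8],[[0,1,0],[0,0,0],8],[[0,1.5,0],[0,0,0],8],[[0,2,0],[0,0,0],8],[[0,2,0],[0,0,0],8]])

```text
clock: 9.18
eef_pos: [0.5591, -0.2014, 0.259]
tool_rot: [0.093, 0.996, -0.0, -0.0]
ft_force: [-0.2, -2.7, -1.3]
grip_width: 0.02
```

```bash
python3 - <<'E'
from h import *
st(.5,0,38)
E
```

```text
pin in hole [ 0.57 -3.02 37.76]
pos [ 0.5591 -0.2014  0.259 ] q7 [-0.35  0.45  0.19  1.31 -0.   -0.16] f [-0.2 -2.7 -1.3] clk 9.18 grip 0.02
shift [ 0.1  2.9 -0.2] rot [-0.001 -0.     0.   ]
```

send_rows(moves=[[[0,1,0],[0,0,0],8],[[0,1.6,0],[0,0,0],8],[[0,2.3,0],[0,0,0],8],[[0,3,0],[0,0,0],8],[[0,3.4,0],[0,0,0],8],[[0,3.4,0],[0,0,0],8]])

```text
clock: 9.68
eef_pos: [0.5594, -0.1996, 0.259]
tool_rot: [0.094, 0.996, -0.002, -0.0]
ft_force: [-0.7, -5.7, -2.8]
grip_width: 0.0205
```

```bash
python3 - <<'E'
from h import *
st(.5,0,36)
E
```

```text
pin in hole [ 0.55 -1.61 37.8 ]
pos [ 0.5594 -0.1996  0.259 ] q7 [-0.34  0.45  0.19  1.31 -0.01 -0.15] f [-0.7 -5.7 -2.8] clk 9.68 grip 0.0205
shift [0.1 1.2 1.8] rot [-0.005 -0.    -0.001]
```

send_rows(moves=[[[0,1.8,0],[-0.005,0,0],8],[[0,2.5,0],[-0.005,0,0],8],[[0,3,0.7],[-0.005,0,0],8],[[0,3.2,1.4],[-0.005,0,0],8],[[0,3.2,2],[-0.005,0,0],8],[[0,3.2,2],[-0.005,0,0],8]])

```text
clock: 10.18
eef_pos: [0.5599, -0.1978, 0.2579]
tool_rot: [0.094, 0.996, -0.002, 0.0]
ft_force: [-1.2, -5.2, 1.4]
grip_width: 0.0199
```

```bash
python3 - <<'E'
from h import *
st(.5,0,34);print(readout.get_obs()["ft_torque"])
E
```

```text
pin in hole [ 0.9   0.44 36.69]
pos [ 0.5599 -0.1978  0.2579] q7 [-0.34  0.45  0.18  1.3  -0.   -0.15] f [-1.2 -5.2  1.4] clk 10.18 grip 0.0199
shift [ 0.3 -0.7  2.7] rot [-0.003  0.001 -0.002]
[-1.45916926  0.37733115 -0.04503662]
```

send_rows(moves=[[[0,0,1],[0,0,0],8],[[0,0,2],[0,0,0],8],[[0,0,2.5],[0,0,0],8],[[0,0,3],[0,0,0],8]])

```text
clock: 10.52
eef_pos: [0.56, -0.1982, 0.2551]
tool_rot: [0.095, 0.996, -0.002, 0.001]
ft_force: [-1.1, -4.6, 0.2]
grip_width: 0.0203
```

```bash
python3 - <<'E'
from h import *
st(.5,0,34)
E
```

```text
pin in hole [ 1.05 -0.   33.85]
pos [ 0.56   -0.1982  0.2551] q7 [-0.34  0.45  0.18  1.3  -0.   -0.15] f [-1.1 -4.6  0.2] clk 10.52 grip 0.0203
shift [ 0.4 -0.4 -0.1] rot [-0.004  0.001 -0.002]
```

Sliding in. Continue down in steps.

send_rows(moves=[[[0,0,1],[0,0,0],8],[[0,0,2],[0,0,0],8],[[0,0,3],[0,0,0],8],[[0,0,3.5],[0,0,0],8]])

```text
clock: 10.85
eef_pos: [0.5599, -0.1982, 0.2513]
tool_rot: [0.095, 0.996, -0.002, 0.0]
ft_force: [-0.9, -4.3, -0.2]
grip_width: 0.02
```

```bash
python3 - <<'E'
from h import *
st(.5,0,30)
E
```

```text
pin in hole [9.50e-01 2.00e-02 3.01e+01]
pos [ 0.5599 -0.1982  0.2513] q7 [-0.34  0.45  0.17  1.29 -0.   -0.15] f [-0.9 -4.3 -0.2] clk 10.85 grip 0.02
shift [ 0.4 -0.4  0.1] rot [-0.004  0.001 -0.002]
```

send_rows(moves=[[[0,0,1],[0,0,0],8],[[0,0,2],[0,0,0],8],[[0,0,3],[0,0,0],8],[[0,0,4],[0,0,0],8]])

```text
clock: 11.18
eef_pos: [0.5598, -0.1981, 0.2471]
tool_rot: [0.095, 0.996, -0.002, 0.0]
ft_force: [-1.9, -3.1, 0.7]
grip_width: 0.0203
```

send_rows(moves=[[[0,0,1],[0,0,0],8],[[0,0,2],[0,0,0],8],[[0,0,3],[0,0,0],8]])

```text
clock: 11.43
eef_pos: [0.5598, -0.198, 0.244]
tool_rot: [0.095, 0.996, -0.002, 0.0]
ft_force: [-1.2, -4.1, -0.1]
grip_width: 0.0201
```

```bash
python3 - <<'E'
from h import *
st(.5,0,20)
E
```

```text
pin in hole [ 0.73  0.17 22.79]
pos [ 0.5598 -0.198   0.244 ] q7 [-0.34  0.46  0.16  1.27 -0.   -0.15] f [-1.2 -4.1 -0.1] clk 11.43 grip 0.0201
shift [ 0.2 -0.5  2.8] rot [-0.004  0.001 -0.002]
```

send_rows(moves=[[[0,-0.3,1],[0,0,0],8],[[0,-0.4,2],[0,0,0],8],[[0,-0.4,3],[0,0,0],8],[[0,-0.4,4],[0,0,0],8]])

```text
clock: 11.77
eef_pos: [0.5596, -0.1981, 0.2397]
tool_rot: [0.094, 0.996, -0.002, -0.0]
ft_force: [-1.8, -1.6, 0.0]
grip_width: 0.0202
```

send_rows(moves=[[[0,0,1],[0,0,0],8],[[0,0,2],[0,0,0],8],[[0,0,3],[0,0,0],8],[[0,0,4],[0,0,0],8]])

```text
clock: 12.1
eef_pos: [0.5595, -0.198, 0.2355]
tool_rot: [0.094, 0.996, -0.001, -0.0]
ft_force: [-1.7, -1.9, 0.5]
grip_width: 0.0202
```

```bash
python3 - <<'E'
from h import *
st(.5,0,14)
s=camera("scene")
x,y=161,161
cv2.imwrite("pics/g4.png",cv2.resize(s[y:y+60,x:x+80],(800,600),interpolation=cv2.INTER_CUBIC)[:,:,::-1])
E
```

```text
pin in hole [ 0.38  0.26 14.34]
pos [ 0.5595 -0.198   0.2355] q7 [-0.34  0.46  0.14  1.25 -0.   -0.15] f [-1.7 -1.9  0.5] clk 12.1 grip 0.0202
shift [-0.1 -0.5  0.3] rot [-0.003 -0.    -0.002]
```

View pics/g4.png

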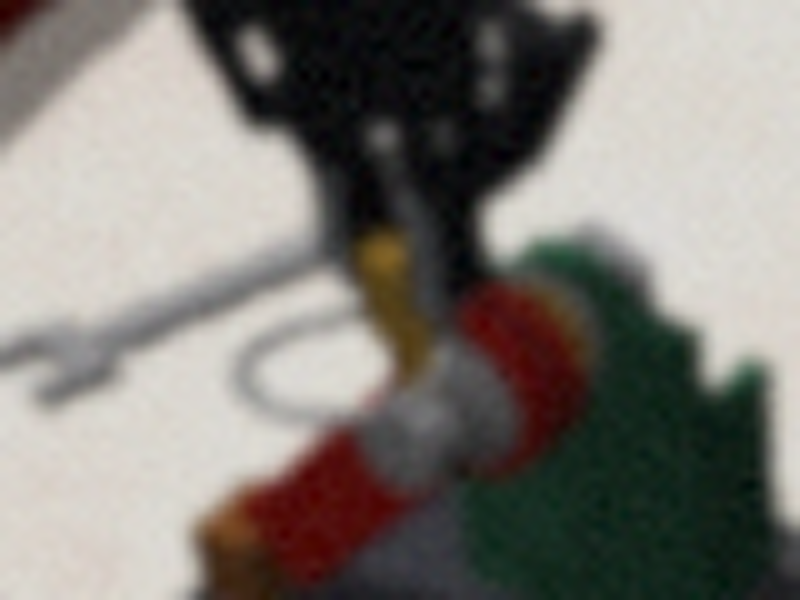

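Pin is entering the stub, with shank meeting the stub at (410,385) and head upright above it. Continuing.

send_rows(moves=[[[0,-0.2,1],[0,0,0],8],[[0,-0.2,2],[0,0,0],8],[[0,-0.2,3],[0,0,0],8],[[0,-0.2,4],[0,0,0],8],[[0,-0.2,5],[0,0,0],8]])

```text
clock: 12.57
eef_pos: [0.5594, -0.1979, 0.2311]
tool_rot: [0.094, 0.996, -0.001, -0.0]
ft_force: [-2.9, -0.2, 6.8]
grip_width: 0.0202
```

send_rows(moves=[[[0,0,1],[0,0,0],8],[[0,0,2],[0,0,0],8],[[0,0,3],[0,0,0],8],[[0,0,4],[0,0,0],8]])

```text
clock: 12.9
eef_pos: [0.5593, -0.1978, 0.2283]
tool_rot: [0.094, 0.996, -0.001, 0.0]
ft_force: [-4.9, 0.4, 7.7]
grip_width: 0.0207
```

```bash
python3 - <<'E'
from h import *
st(.5,0,0)
E
```

```text
pin in hole [0.22 0.45 7.1 ]
pos [ 0.5593 -0.1978  0.2283] q7 [-0.34  0.46  0.13  1.23 -0.   -0.15] f [-4.9  0.4  7.7] clk 12.9 grip 0.0207
shift [-0.4 -0.6  7.1] rot [-0.002  0.001 -0.002]
```

send_rows(moves=[[[0.2,0,2],[0,0,0],8],[[0.2,0,3],[0,0,0],8],[[0.2,0,4],[0,0,0],8],[[0.2,0,4.5],[0,0,0],8]])

```text
clock: 13.23
eef_pos: [0.5589, -0.1976, 0.2247]
tool_rot: [0.094, 0.996, -0.001, 0.001]
ft_force: [-4.4, -0.9, 6.4]
grip_width: 0.0203
```

```bash
python3 - <<'E'
from h import *
st(.5,0,0)
E
```

```text
pin in hole [-0.06  0.59  3.52]
pos [ 0.5589 -0.1976  0.2247] q7 [-0.34  0.46  0.12  1.22 -0.   -0.15] f [-4.4 -0.9  6.4] clk 13.23 grip 0.0203
shift [-0.7 -0.7  3.5] rot [-0.002  0.002 -0.002]
```

send_rows(moves=[[[0,0,1.5],[0,0,0],8],[[0,0,2.5],[0,0,0],8],[[0,0,3.2],[0,0,0],8],[[0,0,3.7],[0,0,0],8]])

```text
clock: 13.57
eef_pos: [0.5587, -0.1975, 0.2219]
tool_rot: [0.094, 0.996, -0.001, 0.001]
ft_force: [-4.4, -1.4, 7.1]
grip_width: 0.0203
```

send_rows(moves=[[[0,0,1],[0,0,0],8],[[0,0,1.7],[0,0,0],8],[[0,0,2],[0,0,0],8]])

```text
clock: 13.82
eef_pos: [0.5586, -0.1974, 0.2211]
tool_rot: [0.094, 0.996, -0.001, 0.001]
ft_force: [-5.1, -0.5, 9.3]
grip_width: 0.0205
```

```bash
python3 - <<'E'
from h import *
st(.5,0,0)
E
```

```text
pin in hole [-0.27  0.72 -0.08]
pos [ 0.5586 -0.1974  0.2211] q7 [-0.34  0.47  0.11  1.21 -0.   -0.15] f [-5.1 -0.5  9.3] clk 13.82 grip 0.0205
shift [-1.  -0.9 -0.1] rot [-0.002  0.003 -0.002]
```

send_rows(moves=[[[0,0,1.5],[0,0,0],8],[[0,0,2.2],[0,0,0],8],[[0,0,2.8],[0,0,0],8],[[0,0,2.8],[0,0,0],8]])

```text
clock: 14.15
eef_pos: [0.5586, -0.1974, 0.2208]
tool_rot: [0.094, 0.996, -0.001, 0.002]
ft_force: [-5.6, -0.1, 12.4]
grip_width: 0.0208
```

```bash
python3 - <<'E'
from h import *
st(.5,0,0)
s=camera("scene");t=camera("top")
cv2.imwrite("pics/g5.png",np.hstack([cv2.resize(im[y:y+60,x:x+80],(400,300),interpolation=cv2.INTER_CUBIC) for im,x,y in((s,161,170),(t,325,160))])[:,:,::-1])
E
```

```text
pin in hole [-0.1   0.7  -0.37]
pos [ 0.5586 -0.1974  0.2208] q7 [-0.34  0.46  0.11  1.21 -0.   -0.15] f [-5.6 -0.1 12.4] clk 14.15 grip 0.0208
shift [-1.1 -0.9 -0.4] rot [-0.002  0.005 -0.002]
```

View pics/g5.png

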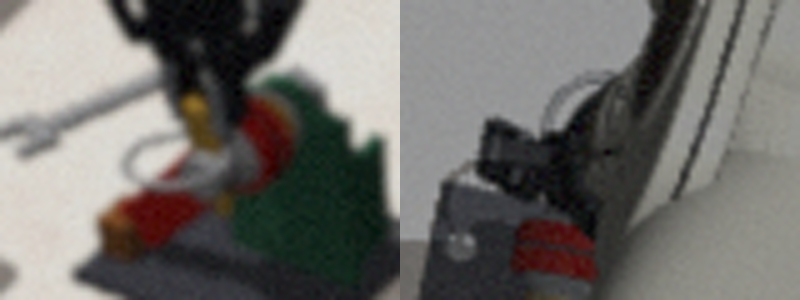

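Home: brass point shows under the stub at (225,205), the ring is open in front, and z has stopped at the expected height. One rocking press to confirm.

send_rows(moves=[[[0,-0.8,3],[0,0,0],8],[[0,-1.2,3],[0,0,0],8],[[0,0.3,3],[0,0,0],8],[[0,0.8,3],[0,0,0],8],[[0,-0.4,3],[0,0,0],8],[[0,-0.4,3],[0,0,0],8]])

```text
clock: 14.75
eef_pos: [0.5585, -0.1974, 0.2207]
tool_rot: [0.094, 0.996, -0.001, 0.004]
ft_force: [-6.1, 1.2, 13.5]
grip_width: 0.0205
```

```bash
python3 - <<'E'
from h import *
st(.5,0,0)
E
```

```text
pin in hole [-0.03  0.74 -0.52]
pos [ 0.5585 -0.1974  0.2207] q7 [-0.34  0.46  0.11  1.21 -0.   -0.15] f [-6.1  1.2 13.5] clk 14.75 grip 0.0205
shift [-1.2 -0.8 -0.5] rot [-0.001  0.007 -0.002]
```

send_rows(moves=[[[0,0,-0.5],[0,0,0],8],[[0,0,-0.5],[0,0,0],50],[[0,0,-0.5],[0,0,0],50],[[0,0,-0.5],[0,0,0],50],[[0,0,-0.5],[0,0,0],50],[[0,0,-20],[0,0,0],50],[[0,0,-50],[0,0,0],50],[[0,0,-70],[0,0,0],50],[[0,0,-70],[0,0,0],50]])

```text
clock: 15.5
eef_pos: [0.5601, -0.1978, 0.2957]
tool_rot: [0.094, 0.996, -0.002, 0.008]
ft_force: [0.6, 0.2, 1.3]
grip_width: 0.0501
```

```bash
cat >> h.py <<'E'
def rp(th,up,tau=.5,off=0):
    "TCP for the closed tips' centre on the ring end at joint th, 'up' m away along -toolz"
    P=np.array([.5585,-.1974]);f=th-.122;r=.056*np.cos(f)+off;z=.140-.056*np.sin(f)
    k=.073+.00225+up;r+=k*np.sin(tau);z+=k*np.cos(tau);return [*(P+AX*r),z]
E
python3 - <<'E'
from h import *
want(rp(0,.03),np.pi+Y,.5)
for th in(0,.3,.6,.9,1.2,1.35):print(th,np.round(rp(th,0),4))
s=camera("scene");t=camera("top")
cv2.imwrite("pics/g6.png",np.hstack([cv2.resize(im[y:y+60,x:x+80],(400,300),interpolation=cv2.INTER_CUBIC) for im,x,y in((s,161,170),(t,325,160))])[:,:,::-1])
E
```

```text
pos [ 0.5601 -0.1978  0.2957] q7 [-0.34  0.42  0.24  1.37  0.   -0.15] f [0.6 0.2 1.3] clk 15.5 grip 0.0501
shift [-103.5    0.3   58.2] rot [-0.002  0.516 -0.002]
0 [ 0.6486 -0.2144  0.2129]
0.3 [ 0.6481 -0.2144  0.1961]
0.6 [ 0.6428 -0.2134  0.1803]
0.9 [ 0.6331 -0.2115  0.1667]
1.2 [ 0.62   -0.209   0.1567]
1.35 [ 0.6124 -0.2076  0.1533]
```

View pics/g6.png

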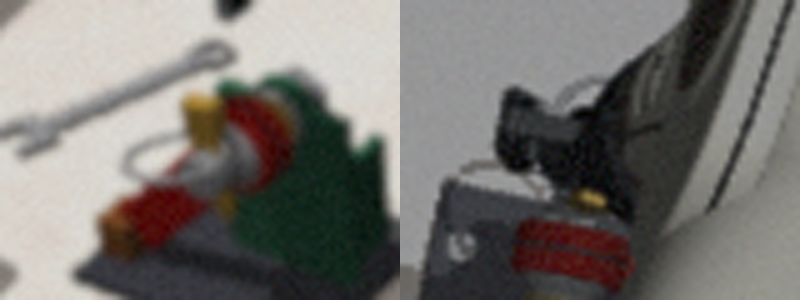

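Pin seated upright with its point under the stub at (228,205) and the ring open toward +x, released. Now approach above the ring end, tilted with fingers closed.

send_rows(moves=[[[-35,0,-5],[0,0.12,0],0],[[-70,0,-5],[0,0.24,0],0],[[-100,0,0],[0,0.36,0],0],[[-103.5,0.3,10],[0,0.48,0],0],[[-103.5,0.3,25],[0,0.516,0],0],[[-103.5,0.3,40],[0,0.516,0],0],[[-103.5,0.3,50],[0,0.516,0],0],[[-103.5,0.3,50],[0,0.516,0],0],[[-103.5,0.3,50],[0,0.516,0],0]])

```text
clock: 16.35
eef_pos: [0.6567, -0.2169, 0.2036]
tool_rot: [0.091, 0.97, 0.018, -0.225]
ft_force: [0.0, -0.6, 1.6]
grip_width: -0.0002
```

```bash
cat > r.py <<'E'
from h import *
for th in(0,.3,.6,.9,1.2,1.35,1.45):print(th,end=" ");want(rp(th,0),np.pi+Y,.5)
E
python3 r.py | grep -v clk; python3 r.py|head -1
python3 - <<'E'
from h import *
s=camera("scene");t=camera("top")
cv2.imwrite("pics/g7.png",np.hstack([cv2.resize(im[y:y+60,x:x+80],(400,300),interpolation=cv2.INTER_CUBIC) for im,x,y in((s,155,165),(t,325,150))])[:,:,::-1])
E
```

```text
shift [11.7  0.8 -4.6] rot [-0.006  0.046 -0.001]
shift [ 4.8  0.9 10.6] rot [-0.006  0.046 -0.001]
shift [ 2.7  1.  27.2] rot [-0.006  0.046 -0.001]
shift [ 5.6  1.1 43.7] rot [-0.006  0.046 -0.001]
shift [13.2  1.2 58.6] rot [-0.006  0.046 -0.001]
shift [18.6  1.2 65.1] rot [-0.006  0.046 -0.001]
shift [22.7  1.2 68.9] rot [-0.006  0.046 -0.001]
0 pos [ 0.6567 -0.2169  0.2036] q7 [-0.3   1.14  1.27  2.15 -0.06 -0.1 ] f [ 0.  -0.6  1.6] clk 16.35 grip -0.0002
```

View pics/g7.png

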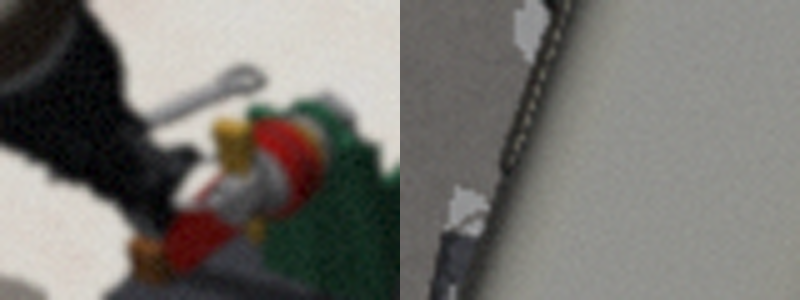

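Tilt 0.5 runs into the joint 3/4 limits; tips at crop (160,215) are just outside the ring end. Backing off and using a smaller tilt.

send_rows(moves=[[[-5,0,-15],[0,-0.05,0],0],[[-5,0,-35],[0,-0.15,0],0],[[-5,0,-45],[0,-0.25,0],0],[[-5,0,-45],[0,-0.25,0],0],[[-5,0,-45],[0,-0.25,0],0]])

```text
clock: 16.87
eef_pos: [0.68, -0.2216, 0.2636]
tool_rot: [0.093, 0.992, 0.004, -0.088]
ft_force: [-0.9, 0.3, 0.4]
grip_width: -0.0002
```

```bash
python3 - <<'E'
from h import *
want(rp(0,.02,.2,.004),np.pi+Y,.2)
E
```

```text
pos [ 0.68   -0.2216  0.2636] q7 [-0.31  0.89  0.97  1.82 -0.03 -0.12] f [-0.9  0.3  0.4] clk 16.87 grip -0.0002
shift [40.6  1.4 31. ] rot [-0.009  0.025 -0.001]
```

send_rows(moves=[[[20,0.7,0],[-0.009,0.025,0],0],[[40.6,1.4,10],[-0.009,0.025,0],0],[[40.6,1.4,25],[-0.009,0.025,0],0],[[40.6,1.4,31],[-0.009,0.025,0],0],[[40.6,1.4,31],[-0.009,0.025,0],0],[[40.6,1.4,31],[-0.009,0.025,0],0]])

```text
clock: 17.37
eef_pos: [0.6371, -0.2124, 0.2421]
tool_rot: [0.093, 0.991, 0.009, -0.098]
ft_force: [0.0, 0.4, -0.1]
grip_width: -0.0002
```

```bash
cat > r.py <<'E'
from h import *
for th in(0,.3,.6,.9,1.1,1.25,1.35):print(th,end=" ");want(rp(th,0,.2,.004),np.pi+Y,.2)
E
python3 r.py | grep -v clk; python3 r.py|head -1
python3 - <<'E'
from h import *
s=camera("scene")
cv2.imwrite("pics/g8.png",cv2.resize(s[165:225,155:235],(640,480),interpolation=cv2.INTER_CUBIC)[:,:,::-1])
E
```

```text
shift [ 1.2  0.2 22.2] rot [-0.     0.003 -0.001]
shift [-1.7  0.2 38.7] rot [-0.     0.003 -0.001]
shift [ 0.5  0.2 55.3] rot [-0.     0.003 -0.001]
shift [ 7.5  0.2 70.5] rot [-0.     0.003 -0.001]
shift [14.6  0.2 79.2] rot [-0.     0.003 -0.001]
shift [20.9  0.2 84.7] rot [-0.     0.003 -0.001]
shift [25.5  0.1 87.8] rot [-0.     0.003 -0.001]
0 pos [ 0.6371 -0.2124  0.2421] q7 [-0.31  0.78  0.69  1.68 -0.03 -0.12] f [ 0.   0.4 -0.1] clk 17.37 grip -0.0002
```

View pics/g8.png

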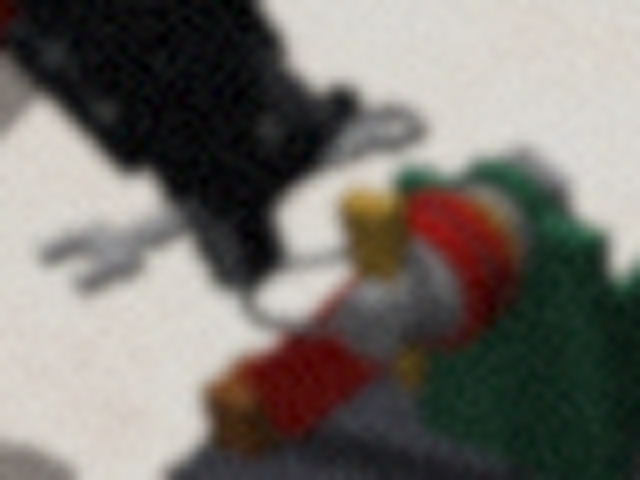

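Ring still open, at (250,300), with the closed tips at (245,275) above its far end. Pushing along the arc.

send_rows(moves=[[[1.2,0.2,12],[0,0.003,0],0],[[1.2,0.2,22],[0,0.003,0],0],[[-1,0.2,28],[0,0.003,0],0],[[-1.5,0.2,33],[0,0.003,0],0],[[-1.7,0.2,38.7],[0,0.003,0],0],[[-1,0.2,44],[0,0.003,0],0],[[0,0.2,50],[0,0.003,0],0],[[0.5,0.2,55.3],[0,0.003,0],0]])

```text
clock: 18.08
eef_pos: [0.6258, -0.21, 0.1873]
tool_rot: [0.093, 0.991, 0.009, -0.1]
ft_force: [1.4, 1.0, 2.8]
grip_width: -0.0003
```

```bash
python3 r.py | grep -v clk; python3 r.py|head -1
```

```text
shift [  0.7  -0.2 -33.8] rot [-0.    -0.001 -0.001]
shift [ -2.2  -0.2 -17.3] rot [-0.    -0.001 -0.001]
shift [-0.1 -0.1 -0.7] rot [-0.    -0.001 -0.001]
shift [ 6.9 -0.2 14.5] rot [-0.    -0.001 -0.001]
shift [13.9 -0.2 23.3] rot [-0.    -0.001 -0.001]
shift [20.2 -0.2 28.8] rot [-0.    -0.001 -0.001]
shift [24.8 -0.2 31.9] rot [-0.    -0.001 -0.001]
0 pos [ 0.6258 -0.21    0.1873] q7 [-0.31  0.77  0.54  1.54 -0.03 -0.12] f [1.4 1.  2.8] clk 18.08 grip -0.0003
```

send_rows(moves=[[[2,-0.2,5],[0,0,0],0],[[4.5,-0.2,10],[0,0,0],0],[[6.9,-0.2,14.5],[0,0,0],0],[[10,-0.2,19],[0,0,0],0],[[13.5,-0.2,23.3],[0,0,0],0],[[16,-0.2,26],[0,0,0],0],[[18.5,-0.2,29],[0,0,0],0],[[18.5,-0.2,30],[0,0,0],0],[[18.5,-0.2,30],[0,0,0],0]])

```text
clock: 18.83
eef_pos: [0.6018, -0.2057, 0.1614]
tool_rot: [0.093, 0.991, 0.009, -0.1]
ft_force: [0.8, -0.7, -0.4]
grip_width: 0.0001
```

```bash
python3 r.py | tail -4
python3 - <<'E'
from h import *
s=camera("scene")
cv2.imwrite("pics/g9.png",cv2.resize(s[165:225,155:235],(640,480),interpolation=cv2.INTER_CUBIC)[:,:,::-1])
E
```

```text
1.25 pos [ 0.6018 -0.2057  0.1614] q7 [-0.32  0.73  0.4   1.44 -0.03 -0.13] f [ 0.8 -0.7 -0.4] clk 18.83 grip 0.0001
shift [ 1.4  0.1 -1.5] rot [-0.    -0.001 -0.001]
1.35 pos [ 0.6018 -0.2057  0.1614] q7 [-0.32  0.73  0.4   1.44 -0.03 -0.13] f [ 0.8 -0.7 -0.4] clk 18.83 grip 0.0001
shift [6.1 0.1 1.6] rot [-0.    -0.001 -0.001]
```

View pics/g9.png

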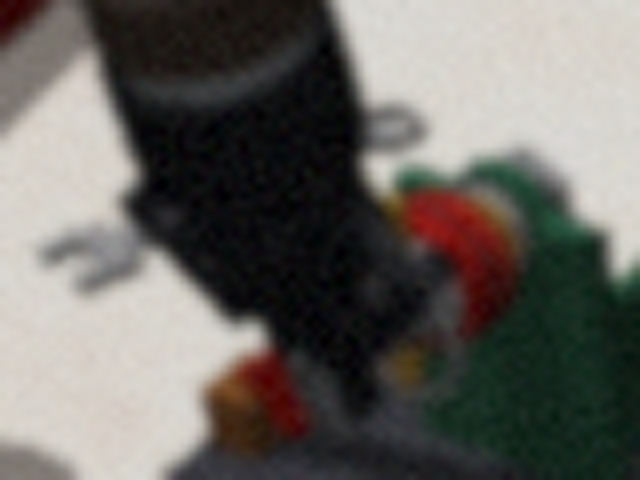

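Force has dropped to zero and the ring shows around the brass point at (420,365), so it has snapped. Retreating outward, then up.

send_rows(moves=[[[-12,0,0],[0,0,0],0],[[-25,0,0],[0,0,0],0],[[-30,0,-20],[0,0,0],0],[[-30,0,-55],[0,0,0],0],[[-20,0,-95],[0,0,0],0],[[0,30,-130],[0,0,0],0],[[0,70,-160],[0,0,0],0],[[0,110,-170],[0,0,0],0],[[0,150,-170],[0,0,0],0],[[0,180,-170],[0,0,0],0],[[0,180,-170],[0,0,0],0]])

```text
clock: 19.8
eef_pos: [0.6703, -0.0267, 0.329]
tool_rot: [0.089, 0.991, 0.011, -0.098]
ft_force: [0.1, 0.0, -1.2]
grip_width: -0.0001
```

```bash
python3 - <<'E'
from h import *
o=readout.get_obs();print(o["eef_pos"],o["ft_force"],o["joint_vel"].round(3))
s=camera("scene");t=camera("top")
cv2.imwrite("pics/g10.png",np.hstack([cv2.resize(im[y:y+60,x:x+80],(400,300),interpolation=cv2.INTER_CUBIC) for im,x,y in((s,161,170),(t,325,170))])[:,:,::-1])
e=proj("scene",[.5585,-.1974,.164])[0];print((e-[161,170])*5)
# other things vs start
for n,im in(("scene",s),("top",t)):
    d=cv2.absdiff(im,np.load(f"pics/{n}0.npy")).max(2);print(n,[(k,int((d[y:y+h,x:x+w]>50).sum())) for k,x,y,w,h in([("rack",295,225,75,45),("bottle",120,165,32,70),("spacer",275,208,20,16),("wrench",160,175,50,25),("hammer",405,215,45,75),("tin",390,280,42,40)] if n=="scene" else [("rack",165,180,88,45),("bottle",422,172,48,38)])])
E
```

```text
[ 0.670264   -0.02665126  0.32896789] [ 0.13361367  0.00120917 -1.15567949] [-0.077  0.006 -0.033 -0.01  -0.087 -0.05 ]
[201.02917923  96.23643066]
scene [('rack', 713), ('bottle', 0), ('spacer', 0), ('wrench', 74), ('hammer', 0), ('tin', 0)]
top [('rack', 68), ('bottle', 0)]
```

```bash
python3 - <<'E'
from h import *
s=camera("scene");d=cv2.absdiff(s,np.load("pics/scene0.npy")).max(2)
ys,xs=np.where(d[180:225,165:235]>45);
print("open-ring area diff",int((d[194:208,184:194]>30).sum()))
m=np.zeros((45,70),int);m[ys,xs]=1
for r in m: print("".join(".#"[v] for v in r))
hs=cv2.cvtColor(s,cv2.COLOR_RGB2HSV)[183:200,190:215];b=np.argwhere(cv2.inRange(hs,(20,120,80),(32,255,255)))+[183,190];print("brass",b.min(0),b.max(0),b.mean(0))
a=AX;P=np.array([.5585,-.1974,0])
for z in(.164,.132,.088,.080):print(z,proj("scene",P+[0,0,z])[0].round(1))
o=readout.get_obs();print(o["joint_vel"].round(3),o["ft_force"].round(1))
E
```

```text
open-ring area diff 0
......................................................................
......................................................................
......................................................................
......................................................................
......................................................................
......................................................................
......................................................................
......................................................................
..................................##..................................
.................................######...............................
................................########..............................
................................#######...............................
.................................#######..............................
.................................#####................................
.................................########.............................
.............
[... 1610 characters left out ...]
.........
......................................................................
......................................................................
......................................................................
......................................................................
......................................................................
......................................................................
......................................................................
brass [189 199] [199 204] [193.65714286 201.8       ]
0.164 [201.2 189.2]
0.132 [202.4 198.9]
0.088 [204.1 211.7]
0.08 [204.4 214. ]
[-0.043 -0.003 -0.011 -0.002 -0.001  0.002] [-0.4 -0.9  0.1]
```

```bash
python3 - <<'E'
from h import *
s=camera("scene");d=s.mean(2)-np.load("pics/scene0.npy").mean(2)
print(np.round(d[203:224,192:218]).astype(int))
P=np.array([.5585,-.1974,.140])
for th in(1.1,1.4,1.7):
    f=th-.122
    print(th,[proj("scene",P+np.r_[AX*r*np.cos(f)+AY*w,-r*np.sin(f)])[0].round(1).tolist() for r,w in((.029,-.0267),(.056,0),(.029,.0267),(.048,.019),(.048,-.019))])
E
```

```text
[[19 13  8 14  3 11  6  7  4 10  5  6 11  3  0  6 27 39 31 22  8  4  1  0
  -1  7]
 [ 8 11  5  5 10  0  7  3  3  4 10  5  5 10  5 11 18 34 45 30 12  0 -4 10
   0 -1]
 [13  5  6  7  2  8  7  6  1 -3  6  4  4  7  7 12 10 26 32 30 16  2 -3  4
   2  0]
 [ 2  2 -4 -1  7  6  3  6  8  4  3 12  2 10  1  7  7 16 22 32 15  6  1 -3
   5 -6]
 [-3 11 -1 -5 16  0 11  1  6  4  9 12  9  4 10  4  4  8 24 38 20 11  4  8
   5 -1]
 [ 2  1  5  3  1 -1  0  6  4 12 12  9  3 11 13 11  6  7  8 29 29 10  6  4
   6  5]
 [ 4  1  4  4  1  1  7  8 13 15 19 21 11 18 19 14  3  8 17 30 19 10  6  1
   7 -2]
 [ 1 -2 -6  0 10  2  5  9 13 29 45 27 20 14  5  3 11  3 18 32 25 13 -1 -5
  13  1]
 [ 6 12  1  6  1  0 -1  1 15 29 43 28 16  7  7  3  9 11 25 20 17  3  1  4
  -7 11]
 [ 4  3  8 11  1  3  1  6  6 18 22 21 13  1 11 12 22 24 28 30 24 -3  2  2
  -4 -2]
 [ 3 -3  5  1  5 -2  1 -1 -4 -1  6  8  8  7 11 24 29 35 30 23 15 11  8 -1
   8  1]
 [16  4  7  7  9  3 -1  3  6  6  6 -9  5  0 12 21 21 28 28 10  8  8  2  4
   7 -5]
 [-2  1  5  0  1  8 14  7  0  2  3  8  5  8  6  6 16 15 11  6 -1 -6 10 -1
   3  5]
 [ 0  2  3  5  2  2  
[... 198 characters left out ...]
 4 -2  1 -4  8  0  5
  -1 -1]
 [ 2 -2  3 -1  3  0  0 10  4  2  2  3  5  3  3  4  6  2  7  0  3  2  1  7
   2  1]
 [ 6  4  3 10  0  4  0  0  1  5  8 -5  9  7  3  1  7  4  9  4  8  4  2  2
   2  8]
 [ 5  2 -5  4  3 -4  5  4  7  2  7  4  6  4  6  2  2  4  5  1  3 10  1  2
   3  2]
 [ 5  6 -2 -1 -4  0  1  4  1 -3  0 -1  4 -4  2 -1  4  3  4 10  6  1 -2  7
   6 10]
 [ 0  8  4  3  5  3  2 10  2 -2  1 -3  4  7 -1  4  5  5  1  1 -1  6  4  4
   4  2]]
1.1 [[191.7, 203.9], [196.9, 216.0], [207.3, 209.5], [203.2, 215.3], [192.2, 211.2]]
1.4 [[193.7, 203.5], [200.6, 215.2], [209.2, 209.1], [206.3, 214.6], [195.4, 210.6]]
1.7 [[195.6, 202.4], [204.3, 212.8], [211.1, 207.9], [209.5, 212.5], [198.6, 208.6]]
```

```bash
python3 -c "
from workcell import order;print(order.job_done())"
```

```text
the job is handed in; nothing more can be done
None
```

The linchpin is locked on the stub and the job is handed in, at about 20 s of the 72 s on the clock; no verdict was reported.

- **Insertion:** I took the pin from the rack and found the hole about 4.5 mm to the -y side. I turned the stub upright with the point and pressed the pin home. The downward force stayed below about 15 N, and a rocking press moved it only about 0.1 mm further.
- **Ring:** After letting go of the pin, I pushed the ring down with the closed fingertips until it snapped, then backed the arm clear.

**Last checks:**
- **Head height:** its top in the scene picture matches the fully-home height to within a pixel (about 3 mm).
- **Ring:** its wire shows at (211, 208) and (209.5, 213), matching the 1.70 rad shut position. Nothing is left where the open ring was.
- **Other things:** the bottle, spacer, hammer and tin show no change. The arm stood in front of the rack in the scene view, and the wrench's check area overlaps the pin's head. Its only large differences are at the pin, so I take the wrench as unmoved, but the clevis pin and hitch pin got no clean final check.

**What went wrong on the way:**
- The first approach ran joint 6 to its limit, so I turned the gripper half round.
- The first tilt for the ring push ran joints 3 and 4 to their limits, so I used a smaller tilt.
- The gripper read about 20 mm on the 22 mm head; I did not find out why.
- The final check was by pixel values only, because the 12-picture limit was used up.

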